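Fold back the jar bay's two-leaf guard gate

ROBOT

A 7-joint arm with a two-finger parallel gripper is mounted at the origin on the work surface. World frame = base frame: x ahead of the robot, y to its left, z up, the work surface at z = 0. Lengths are in mm, angles in rad, forces in N, time in s.
With the tool pointing down it reaches from about 425 to 925 mm from the base axis. Payload 6.8 kg.
Tool frame: the origin (TCP) lies on the centre line of the jaws, within the pads' length; the fingertips stand 11 mm ahead of it and the grasp point (between the pads) lies 8 mm behind it; z points along the fingers, y is the line along which they close (so a half turn about z gives the same grasp; the last joint's range is limited). The gripper opens to 85 mm and grips with 20 to 120 N. Pads are 22 mm wide; open, the fingers measure 114 mm over their backs; the gripper's body (76 mm by 85 mm) begins 54 mm behind the grasp point. The pads swing forward as they close: fully open they stand 13 mm farther back than shut.
Start: joints at [-1.222, 0.477, 0.022, 1.555, -0.011, 1.109, -0.083], TCP at [297.727, 605.81, 242.308] pointing down, gripper open.
Joint ranges: [-2.96, 2.96], [-0.34, 2.1], [-1.41, 1.46], [0.24, 2.44], [-1.37, 4.51], [0.17, 1.92], [-2.96, 2.96]. Speed limits (rad/s): [2.39, 2.39, 3.14, 3.14, 3.14, 3.14, 3.14].

INTERFACE

Orientations are given as a unit quaternion [x, y, z, w].
In Python, from rig import ctrl, vision, workorder gives the robot as it stands.
- The arm moves only by the tool servo_tool, never from a script. Its argument "increments" is a list of rows, each an object of numbers: "x", "y", "z": the shift along the tool's x, y, z in units of 100 mm (1.0 is 100 mm); "ax", "ay", "az": the turn, a rotation vector about the tool's x, y, z in units of pi/2 rad (1.0 is pi/2 rad). In form: [{"x": .., "y": .., "z": .., "ax": .., "ay": .., "az": ..}, ...]. A call has 1 to 10 rows; each row shifts and turns the commanded pose from where the row before left it, along the tool's axes as they then stand; what a row does not reach is not made up. A row lasts 1/8 s, in which the tool goes at most 62.5 mm and 10.7 degrees, less where a joint would pass 70% of its speed; a pose out of reach is approached as far as the arm can. A call with a number of a shift or a turn outside -1 to 1 is refused whole. A call with a gripper value outside its range is refused whole. "grip" is the finger opening in mm, from 0 to 85.4, set as the call begins (left out, the last holds). The fingers move at their own pace and stop on an object; "newtons" is the grip in N (left out, the last holds). Time passes only in rows, so rows that do not move let the fingers close. It gives the time, the measured TCP pose, the force, the opening and the grip force at its end, in the units of the state.
- ctrl.read_state(): the state, without advancing time (a new reading comes with each control period).
- vision.read_camera(name): name is "scene" or "top"; returns the picture (384x512x3 uint8, red, green, blue); there is no depth.
- vision.camera_params(name): a dict with "mtx" (3x3 intrinsics, pixels), "k1" (the pictures are not rectified: a ray, as slopes to the right and down, at radius r is drawn at 1 + k1 r^2 times it, then the intrinsics apply), "rvec" (rotation vector, rad) and "tvec" (3), from world to camera coordinates, as OpenCV has them. Camera axes: x right, y down, z forward; pixel columns grow to the right and rows downward; lengths in mm; the calibration is good to about 2 mm. A picture is of the moment at which its call begins. camera_params takes no time and is no camera call.
- workorder.close_job(): hands the job in; it is judged then, once.
The state is a dict: "time": time; "joint_pos": joint angles; "dq": joint speeds; "joint_torque": joint torques, N m; "ee_pos": TCP position; "eef_rot": TCP orientation; "force": force on the tool from outside, world axes, zero at the start; "moment": the same for the moment, N m; "grip_width": finger opening in mm; "grip_force": force on a finger pad.
Only numpy, scipy, OpenCV 4.12 (cv2) and the standard library are available. Lean on these libraries where they do the work, as an engineer would, in place of code of your own. Each camera call takes 0.05 s, during which the arm holds its last target. There are 200 camera calls.

TASK

Open the jar bay that is closed by the jointed two-leaf gate: first fold the outer leaf all the way back against the inner leaf while the inner leaf still stays across the bay, then swing the folded pair out towards the robot until it stands square to the bay front, and let go. Do not shift the jar that stands on the bench in front of this bay.

Things in the scene. Friction and masses are not known exactly. Their poses are not given: they have to be found in the camera images.
- hinge_column (a point): Top centre, 70 mm up, of the fixed steel hinge column (14 mm thick) at the front left corner of the gate's white bay (260 wide, 160 deep, 70 mm high, jars inside up to 70 mm too): the axis of the whole gate. Axes: -x out of the bay front to the robot, +y left along the front, z up. The bay beside it has a one-piece bar with one knob and jars up to 135 mm; it has no part in this.
- inner_leaf (a joint): Angle of the inner aluminium leaf about the column: 0 across the bay front (pointing -y), growing clockwise seen from above, pi/2 square out to the robot (-x), stop at 1.66. Starts 0 to 0.2. Stiff (0.25 N m), stays where left. Leaf 120 mm from column axis to elbow axis, 10 mm thick, top 68 mm up.
- outer_leaf (a joint): Angle of the outer leaf (110 mm long, same section) about the elbow: 0 in line with the inner leaf, growing clockwise seen from above, its free end going round the robot's side, to the stop at 3.14, flat on the front of the inner leaf. Starts 0 to 0.8. Easy (0.09 N m), stays where left.
- elbow_knob (a point): Centre (92 mm above the bench) of the black knob on the elbow axis, 120 mm from the column axis: an upright sleeve 16 mm in diameter, 40 mm tall (72 to 112 mm up), free to turn on its pin. Part of the inner leaf.
- end_knob (a point): Centre (92 mm up) of a like black free-turning knob, 16 mm in diameter, 72 to 112 mm up, on the outer leaf near its free end: 100 mm from the elbow axis along the leaf, 6 mm to its bay side when straight. Fully folded it stands 20 mm from the column axis along the inner leaf and 6 mm in front of it.
- jar_centre (a point): Centre of a loose closed amber jar with white lid, 56 mm in diameter, 62 mm tall, on the bench about 190 mm in front of the gate, where the gate would hit it if swung out unfolded. To be left where it is.

How it is judged:
By the outcome, as a careful person would: the job done as asked, in the order asked, and still so for the second after the job is handed in, with the robot touching nothing.
It also fails if it takes over 51 s, if anything falls off the work surface, if the arm or the gripper's body presses on something with over 40 N, if the wrist force passes 120 N, or if a joint passes its speed limit or range.

## Working session

There is one attempt and no reset: what is moved stays moved. The work goes in short steps, Python scripts to look and compute and a tool call to move; the robot and the scene stay as the last step left them, time stands still between calls to the robot, and variables do not carry over. Pictures are saved under pics/ and viewed, at most 10 in all, crops included, and the job is handed in when it is done.

Besides the shell and the picture viewer there is one more tool, called after "Request:" by a JSON object that holds its "name" and its "arguments". servo_tool: Moves the arm, as the interface text tells. Shifts and turns lie within -1 to 1; 1 stands for 100 mm of shift or pi/2 rad of turn. Its arguments: {"type":"object","properties":{"increments":{"type":"array"},"grip":{"type":"number"},"newtons":{"type":"number"}},"required":["increments"]}

```bash
ls; mkdir -p pics; cat > h.py <<'E'
import numpy as np, cv2
from rig import ctrl, vision, workorder
def snap(n,f):
    im=vision.read_camera(n)[:,:,::-1].copy(); cv2.imwrite(f,im); return im
def P(n):
    p=vision.camera_params(n); K=np.array(p["mtx"],float); R=cv2.Rodrigues(np.array(p["rvec"],float))[0]; return K,p["k1"],R,np.array(p["tvec"],float).ravel()
def ray(n,u,v):
    K,k,R,t=P(n)
    s=cv2.undistortPoints(np.array([[[u,v]]],float),K,np.array([k,0,0,0.]))[0,0]
    return -R.T@t, R.T@np.array([s[0],s[1],1])
def onz(n,u,v,z):
    c,d=ray(n,u,v); return c+d*(z-c[2])/d[2]
def proj(n,X):
    K,k,R,t=P(n); return cv2.projectPoints(np.array([X],float),R,t,K,np.array([k,0,0,0.]))[0][0,0]
E
python3 - <<'E'
from h import *
for n in("scene","top"):
    im=snap(n,f"pics/{n}0.png"); print(n,ray(n,256,192),P(n)[0][0,0])
    cv2.imwrite(f"pics/{n}0b.png",cv2.resize(im,(800,600),interpolation=cv2.INTER_CUBIC))
print(ctrl.read_state())
E
```

```text
pics
scene (array([1328.7856062 ,  104.85710786,  601.11326373]), array([-0.84575256, -0.13757833, -0.5161113 ])) 383.99689531804995
top (array([385.4025715 ,   9.5952985 , 877.04137671]), array([ 0.15923543, -0.05026486, -0.98600952])) 349.20497991553066
{'time': 0.1, 'joint_pos': array([-1.22207821,  0.47771186,  0.02233065,  1.55630949, -0.01146986,
        1.1093    , -0.08312202]), 'dq': array([-9.41649642e-04, -2.97179594e-03,  1.90656965e-03, -2.40962572e-03,
        3.14871366e-04,  7.09959382e-05,  5.99853806e-04]), 'joint_torque': array([ 4.15311952e-03, -5.97756529e+01,  1.61367539e+00, -2.81956565e+01,
        1.28566381e-02,  5.04704949e-03,  1.81980204e-05]), 'ee_pos': array([297.52894312, 605.33873636, 241.44463222]), 'eef_rot': array([ 2.26417131e-01,  9.74030103e-01, -7.92157945e-04, -1.13839224e-04]), 'force': array([-0.97328122,  0.29824834,  0.41318964]), 'moment': array([ 0.01495929,  0.06019965, -0.01673415]), 'grip_force': 0.0, 'grip_width': 85.38439478087857}
```

View pics/top0b.png

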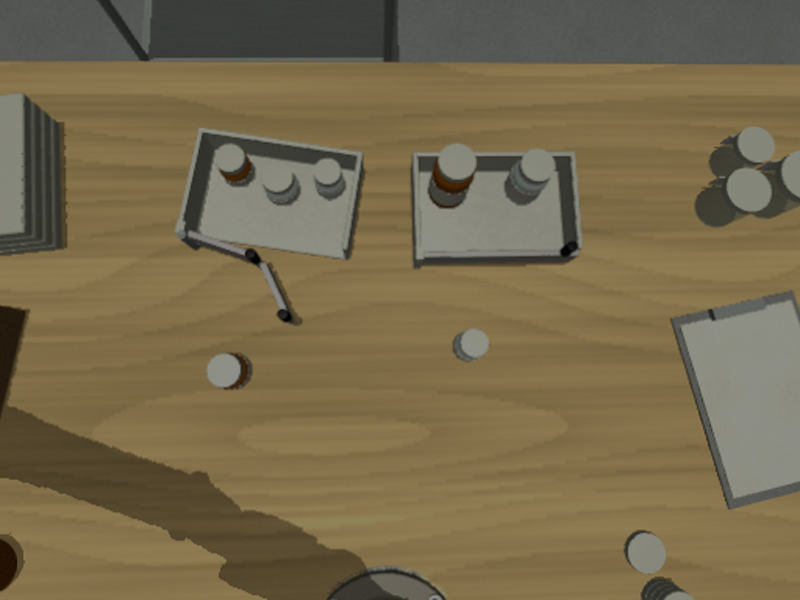

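View pics/scene0b.png

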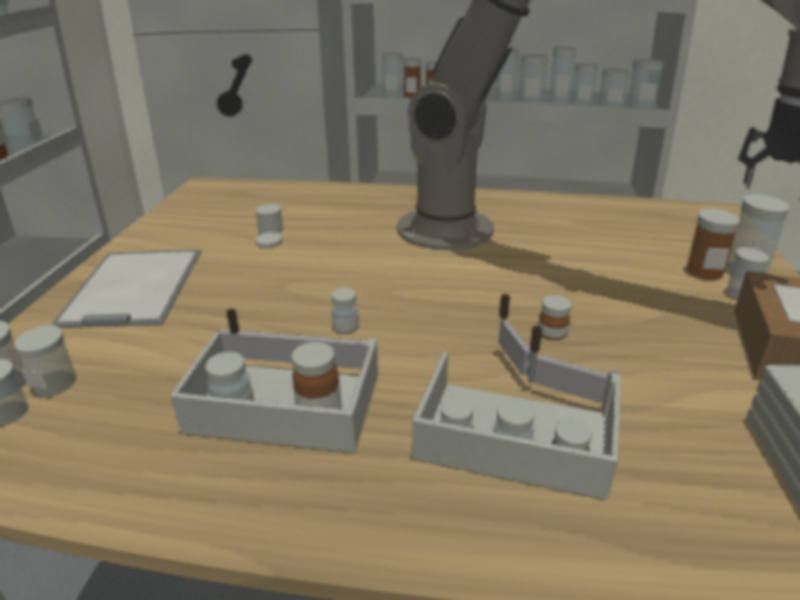

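The top view shows the gate bay at left: column ≈(182,232), elbow knob ≈(253,256), end knob ≈(286,315) and jar lid ≈(225,370) in the 800x600 picture. The scene view shows the same knobs at ≈(536,340) and (504,305). I'll enlarge the top view next.

```bash
python3 - <<'E'
from h import *
a=cv2.imread("pics/top0.png")[135:245,105:245]; b=cv2.imread("pics/scene0.png")[175:285,300:410]
cv2.imwrite("pics/c1.png",np.hstack([cv2.resize(x,None,fx=f,fy=f,interpolation=cv2.INTER_CUBIC)[:440] for x,f in((a,4),)]))
cv2.imwrite("pics/c1.png",cv2.resize(a,None,fx=5,fy=5,interpolation=cv2.INTER_CUBIC))
E
```

```text
(no output)
```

View pics/c1.png

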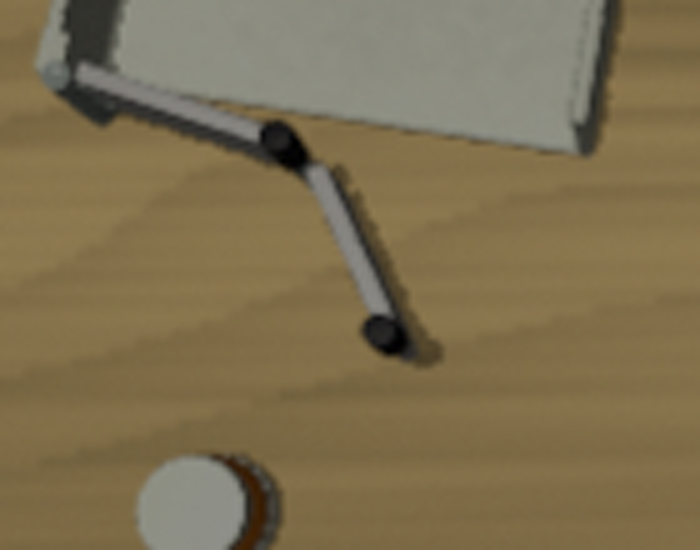

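```bash
python3 - <<'E'
from h import *
f=lambda x,y,z:onz("top",105+x/5-.4,135+y/5-.4,z)[:2]
C=f(56,75,70);E=f(276,138,112);K=f(379,329,112);J=f(190,508,62);B=f(583,122,70)
print(C,E,K,J,B)
print(np.linalg.norm(E-C),np.linalg.norm(K-E),np.linalg.norm(B-C),np.linalg.norm(J-C))
an=lambda v:np.degrees(np.arctan2(v[1],v[0]))
print(an(E-C),an(K-E),an(B-C))
E
```

```text
[622.21270408 296.65868035] [579.70168061 183.70902217] [492.96020816 137.03754599] [418.76055775 230.24164804] [596.35702522  49.21019647]
120.68476456637832 98.50030320198258 248.7956356222484 214.0186861598002
-110.62490329781477 -151.7174105890227 -95.96514038176154
```

```bash
python3 - <<'E'
from h import *
a=cv2.imread("pics/top0.png")[76:176,108:243]
cv2.imwrite("pics/c2.png",cv2.resize(a,(810*796//810,590),interpolation=cv2.INTER_CUBIC))
E
```

```text
(no output)
```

View pics/c2.png

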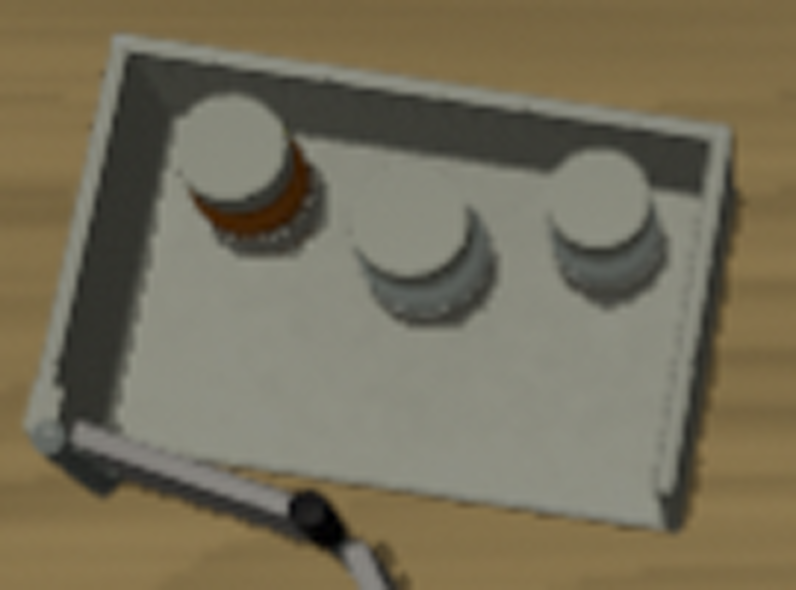

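The crop shows the bay corners: rear left (115,36), rear right (733,128), front left (27,425), front right top (686,492). The floor's front edge runs from (200,462) to (665,527).

```bash
python3 - <<'E'
from h import *
f=lambda x,y,z:onz("top",108+x/5.896-.4,76+y/5.9-.4,z)[:2]
a,b,l,r,s,t=f(115,36,70),f(733,128,70),f(27,425,70),f(686,492,70),f(200,462,3),f(665,527,3)
for n,u,v in(("back",a,b),("left",a,l),("right",b,r),("frontfloor",s,t),("lr",l,r)):
    d=v-u;print(n,np.linalg.norm(d),np.degrees(np.arctan2(d[1],d[0])),u,v)
E
```

```text
back 258.4452910429496 -99.29125675414008 [793.56096772 277.00158726] [751.83414159  21.947004  ]
left 168.83955053838716 170.35568963185221 [793.56096772 277.00158726] [627.10766545 305.28748457]
right 156.9099512270547 172.3985221424142 [751.83414159  21.947004  ] [596.30309484  42.70335944]
frontfloor 203.00834932115978 -98.92032068759774 [629.75338417 255.23309838] [598.27475336  54.68014852]
lr 264.3848413660844 -96.6909656385159 [627.10766545 305.28748457] [596.30309484  42.70335944]
```

```bash
cat > plan.py <<'E'
from h import *
import json
from scipy.spatial.transform import Rotation as Ro
def now():
    s=ctrl.read_state(); R=Ro.from_quat(s["eef_rot"]).as_matrix(); return np.r_[s["ee_pos"],np.degrees(np.arctan2(R[1,1],R[0,1]))]
def rows(wps,start=None):
    "wps: list of (x,y,z,yaw_of_tool_y_deg, nrows); straight between"
    p=now() if start is None else np.array(start,float); out=[]
    for *w,n in wps:
        w=np.array(w,float); w[3]=p[3]+(w[3]-p[3]+180)%360-180; p0=p.copy()
        for i in range(1,n+1):
            d=p0+(w-p0)*i/n-p; a=np.radians(p[3]); y=np.array([np.cos(a),np.sin(a)]); x=np.array([-y[1],y[0]])
            r=[round(v,3) for v in(d[:2]@x/100,d[:2]@y/100,-d[2]/100,-d[3]/90)]
            p=p+np.r_[(x*r[0]+y*r[1])*100,-r[2]*100,-r[3]*90]; out.append({k:v for k,v in zip(("x","y","z","az"),r) if v})
    for i in range(0,len(out),10): print(json.dumps(out[i:i+10]))
    print(p)
E
python3 -c "
from plan import *
print(now());rows([(493,137,200,118.3,12),(493,137,90,118.3,5)])"
```

```text
[297.52894312 605.33873636 241.44463222  63.82753613]
[{"x": -0.318, "y": -0.278, "z": 0.035, "az": -0.05}, {"x": -0.296, "y": -0.303, "z": 0.034, "az": -0.051}, {"x": -0.27, "y": -0.325, "z": 0.035, "az": -0.05}, {"x": -0.244, "y": -0.346, "z": 0.034, "az": -0.051}, {"x": -0.216, "y": -0.363, "z": 0.035, "az": -0.05}, {"x": -0.186, "y": -0.38, "z": 0.034, "az": -0.051}, {"x": -0.155, "y": -0.393, "z": 0.035, "az": -0.05}, {"x": -0.124, "y": -0.405, "z": 0.034, "az": -0.05}, {"x": -0.092, "y": -0.413, "z": 0.035, "az": -0.051}, {"x": -0.059, "y": -0.418, "z": 0.034, "az": -0.05}]
[{"x": -0.026, "y": -0.423, "z": 0.035, "az": -0.051}, {"x": 0.009, "y": -0.422, "z": 0.034, "az": -0.05}, {"z": 0.22}, {"z": 0.22}, {"z": 0.22}, {"z": 0.22}, {"z": 0.22}]
[492.95041857 137.02325156  90.04463222 118.27753613]
```

Request:
{"name": "servo_tool", "arguments": {"increments": [{"x": -0.318, "y": -0.278, "z": 0.035, "az": -0.05}, {"x": -0.296, "y": -0.303, "z": 0.034, "az": -0.051}, {"x": -0.27, "y": -0.325, "z": 0.035, "az": -0.05}, {"x": -0.244, "y": -0.346, "z": 0.034, "az": -0.051}, {"x": -0.216, "y": -0.363, "z": 0.035, "az": -0.05}, {"x": -0.186, "y": -0.38, "z": 0.034, "az": -0.051}, {"x": -0.155, "y": -0.393, "z": 0.035, "az": -0.05}, {"x": -0.124, "y": -0.405, "z": 0.034, "az": -0.05}, {"x": -0.092, "y": -0.413, "z": 0.035, "az": -0.051}, {"x": -0.059, "y": -0.418, "z": 0.034, "az": -0.05}], "grip": 50}}

```text
invalid input at $.increments[0]: expected keys x, y, z, ax, ay, az
```

Request:
{"name": "servo_tool", "arguments": {"increments": [{"x": -0.026, "y": -0.423, "z": 0.035, "az": -0.051}, {"x": 0.009, "y": -0.422, "z": 0.034, "az": -0.05}, {}, {}]}}

```text
invalid input at $.increments[0]: expected keys x, y, z, ax, ay, az
```

```bash
python3 -c "
from plan import *
print(now(),ctrl.read_state()['joint_pos']);rows([(493,137,90,118.3,5)])
a=snap('scene','pics/s1.png')[150:270,280:440]
cv2.imwrite('pics/s1b.png',cv2.resize(a,(800,600),interpolation=cv2.INTER_CUBIC))"
```

```text
[297.52894312 605.33873636 241.44463222  63.82753613] [-1.22207821  0.47771186  0.02233065  1.55630949 -0.01146986  1.1093
 -0.08312202]
[{"x": -0.764, "y": -0.668, "z": 0.303, "az": -0.121}, {"x": -0.624, "y": -0.801, "z": 0.303, "az": -0.121}, {"x": -0.462, "y": -0.904, "z": 0.303, "az": -0.121}, {"x": -0.282, "y": -0.975, "z": 0.303, "az": -0.121}, {"x": -0.093, "y": -1.01, "z": 0.302, "az": -0.121}]
[492.96270227 137.0137037   90.04463222 118.27753613]
```

View pics/s1b.png

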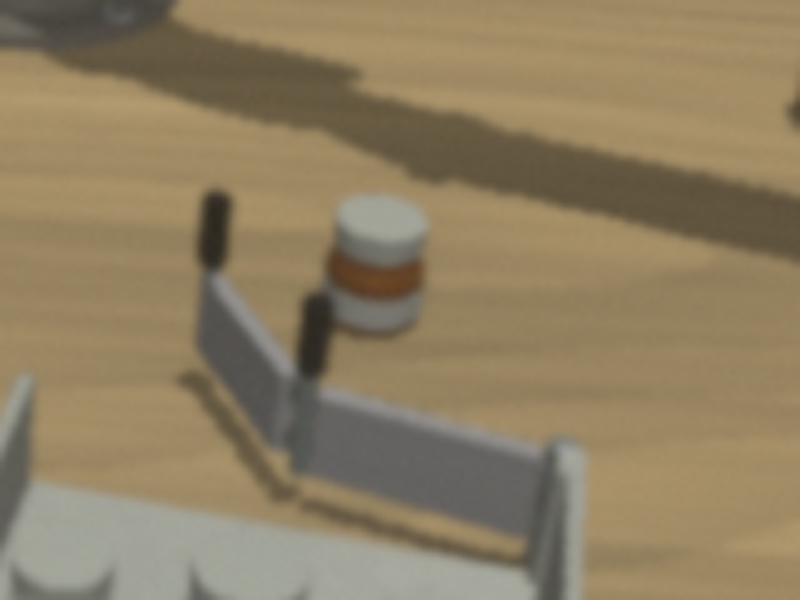

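Rows need all six keys, and nothing has moved yet. This picture shows the gate unchanged from the scene camera, with the end knob centre at (214,229) and the elbow knob at (314,336) in the crop.

```bash
sed -i 's/out.append.*/out.append(dict(zip(("x","y","z","ax","ay","az"),r[:3]+[0,0]+r[3:])))/' plan.py
python3 -c "
from h import *
print(proj('scene',[493,137,92]),280+213.5/5,150+229/5-.4,proj('scene',[579.7,183.7,92]),280+313.5/5,150+336/5-.4)"
```

```text
[321.73650418 196.15777956] 322.7 195.4 [341.57790229 216.92234563] 342.7 216.79999999999998
```

Request:
{"name": "servo_tool", "arguments": {"increments": [{"x": -0.318, "y": -0.278, "z": 0.035, "ax": 0, "ay": 0, "az": -0.05}, {"x": -0.296, "y": -0.303, "z": 0.034, "ax": 0, "ay": 0, "az": -0.051}, {"x": -0.27, "y": -0.325, "z": 0.035, "ax": 0, "ay": 0, "az": -0.05}, {"x": -0.244, "y": -0.346, "z": 0.034, "ax": 0, "ay": 0, "az": -0.051}, {"x": -0.216, "y": -0.363, "z": 0.035, "ax": 0, "ay": 0, "az": -0.05}, {"x": -0.186, "y": -0.38, "z": 0.034, "ax": 0, "ay": 0, "az": -0.051}, {"x": -0.155, "y": -0.393, "z": 0.035, "ax": 0, "ay": 0, "az": -0.05}, {"x": -0.124, "y": -0.405, "z": 0.034, "ax": 0, "ay": 0, "az": -0.05}, {"x": -0.092, "y": -0.413, "z": 0.035, "ax": 0, "ay": 0, "az": -0.051}, {"x": -0.059, "y": -0.418, "z": 0.034, "ax": 0, "ay": 0, "az": -0.05}], "grip": 50}}

```text
time: 1.4
ee_pos: [460.9, 214.2, 207.6]
eef_rot: [-0.168, 0.986, -0.0, -0.0]
force: [-0.3, 0.4, 0.7]
grip_width: 50.0
grip_force: 0.0
```

Request:
{"name": "servo_tool", "arguments": {"increments": [{"x": -0.026, "y": -0.423, "z": 0.035, "ax": 0, "ay": 0, "az": -0.051}, {"x": 0.009, "y": -0.422, "z": 0.034, "ax": 0, "ay": 0, "az": -0.05}, {"x": 0, "y": 0, "z": 0, "ax": 0, "ay": 0, "az": 0}, {"x": 0, "y": 0, "z": 0, "ax": 0, "ay": 0, "az": 0}]}}

```text
time: 1.9
ee_pos: [492.8, 138.1, 200.8]
eef_rot: [-0.244, 0.97, 0.0, -0.0]
force: [-0.1, 0.3, 0.6]
grip_width: 49.7
grip_force: 0.0
```

```bash
python3 -c "
from plan import *
print(now(),ctrl.read_state()['joint_pos']);rows([(493,137,91,118.3,5)])"
```

```text
[492.84424513 138.05222664 200.78829581 118.25192731] [-0.42650963  0.25730587  0.03737745  1.98667229 -0.01286965  0.89805508
  1.68154593]
[{"x": 0.001, "y": -0.002, "z": 0.22, "ax": 0, "ay": 0, "az": -0.0}, {"x": 0.0, "y": -0.002, "z": 0.219, "ax": 0, "ay": 0, "az": -0.0}, {"x": 0.001, "y": -0.002, "z": 0.22, "ax": 0, "ay": 0, "az": -0.0}, {"x": 0.001, "y": -0.002, "z": 0.219, "ax": 0, "ay": 0, "az": -0.0}, {"x": 0.001, "y": -0.002, "z": 0.22, "ax": 0, "ay": 0, "az": -0.001}]
[492.9652445  136.9820121   90.98829581 118.34192731]
```

Request:
{"name": "servo_tool", "arguments": {"increments": [{"x": 0, "y": 0, "z": 0.22, "ax": 0, "ay": 0, "az": 0}, {"x": 0, "y": 0, "z": 0.22, "ax": 0, "ay": 0, "az": 0}, {"x": 0, "y": 0, "z": 0.22, "ax": 0, "ay": 0, "az": 0}, {"x": 0, "y": 0, "z": 0.22, "ax": 0, "ay": 0, "az": 0}, {"x": 0, "y": 0, "z": 0.22, "ax": 0, "ay": 0, "az": 0}, {"x": 0, "y": 0, "z": 0, "ax": 0, "ay": 0, "az": 0}]}}

```text
time: 2.65
ee_pos: [491.5, 138.7, 89.7]
eef_rot: [-0.245, 0.969, 0.0, -0.002]
force: [-0.9, -0.5, 0.2]
grip_width: 49.8
grip_force: 0.0
```

Request:
{"name": "servo_tool", "arguments": {"increments": [{"x": 0, "y": 0, "z": 0, "ax": 0, "ay": 0, "az": 0}, {"x": 0, "y": 0, "z": 0, "ax": 0, "ay": 0, "az": 0}, {"x": 0, "y": 0, "z": 0, "ax": 0, "ay": 0, "az": 0}, {"x": 0, "y": 0, "z": 0, "ax": 0, "ay": 0, "az": 0}], "grip": 22, "newtons": 20}}

```text
time: 3.15
ee_pos: [493.4, 137.5, 91.3]
eef_rot: [-0.244, 0.97, 0.0, 0.0]
force: [-0.2, -0.4, -1.2]
grip_width: 21.9
grip_force: 0.0
```

```bash
cat > arc.py <<'E'
from plan import *
def arc(c,r,a0,a1,n,z,off=0,start=None):
    "clockwise arc, direction angle a0->a1 deg; tool y = tangent (a-90)"
    w=[]
    for a in np.linspace(a0,a1,n+1)[1:]:
        t=np.radians(a); w.append((c[0]+r*np.cos(t),c[1]+r*np.sin(t),z,a-90+off,1))
    rows(w,start)
E
python3 -c "
from arc import *
print(now())
a=snap('scene','pics/s2.png')[140:260,270:430]
cv2.imwrite('pics/s2b.png',cv2.resize(a,(800,600),interpolation=cv2.INTER_CUBIC))
arc((579.7,184.2),100,-151.7,-289,30,91,360)"
```

```text
[493.35602068 137.54866307  91.28839972 118.268311  ]
[{"x": 0.014, "y": 0.081, "z": 0.002, "ax": 0, "ay": 0, "az": 0.051}, {"x": -0.003, "y": 0.08, "z": -0.0, "ax": 0, "ay": 0, "az": 0.05}, {"x": -0.003, "y": 0.08, "z": -0.0, "ax": 0, "ay": 0, "az": 0.051}, {"x": -0.003, "y": 0.08, "z": -0.0, "ax": 0, "ay": 0, "az": 0.051}, {"x": -0.003, "y": 0.079, "z": -0.0, "ax": 0, "ay": 0, "az": 0.051}, {"x": -0.004, "y": 0.08, "z": -0.0, "ax": 0, "ay": 0, "az": 0.051}, {"x": -0.003, "y": 0.08, "z": -0.0, "ax": 0, "ay": 0, "az": 0.051}, {"x": -0.003, "y": 0.08, "z": -0.0, "ax": 0, "ay": 0, "az": 0.05}, {"x": -0.003, "y": 0.079, "z": -0.0, "ax": 0, "ay": 0, "az": 0.051}, {"x": -0.003, "y": 0.08, "z": -0.0, "ax": 0, "ay": 0, "az": 0.051}]
[{"x": -0.003, "y": 0.08, "z": -0.0, "ax": 0, "ay": 0, "az": 0.051}, {"x": -0.004, "y": 0.08, "z": -0.0, "ax": 0, "ay": 0, "az": 0.051}, {"x": -0.003, "y": 0.08, "z": -0.0, "ax": 0, "ay": 0, "az": 0.051}, {"x": -0.003, "y": 0.079, "z": -0.0, "ax": 0, "ay": 0, "az": 0.051}, {"x": -0.003, "y": 0.08, "z": -0.0, "ax": 0, "ay": 0, "az": 0.05}, {"x": -0.003, "y": 0.08
[... 352 characters left out ...]
0, "ax": 0, "ay": 0, "az": 0.051}, {"x": -0.003, "y": 0.08, "z": -0.0, "ax": 0, "ay": 0, "az": 0.05}, {"x": -0.004, "y": 0.08, "z": -0.0, "ax": 0, "ay": 0, "az": 0.051}, {"x": -0.003, "y": 0.079, "z": -0.0, "ax": 0, "ay": 0, "az": 0.051}, {"x": -0.003, "y": 0.08, "z": -0.0, "ax": 0, "ay": 0, "az": 0.051}, {"x": -0.003, "y": 0.08, "z": -0.0, "ax": 0, "ay": 0, "az": 0.051}, {"x": -0.003, "y": 0.08, "z": -0.0, "ax": 0, "ay": 0, "az": 0.051}, {"x": -0.004, "y": 0.08, "z": -0.0, "ax": 0, "ay": 0, "az": 0.051}, {"x": -0.003, "y": 0.079, "z": -0.0, "ax": 0, "ay": 0, "az": 0.05}, {"x": -0.003, "y": 0.08, "z": -0.0, "ax": 0, "ay": 0, "az": 0.051}]
[612.23697616 278.74891721  90.96015871 -18.9793335 ]
```

View pics/s2b.png

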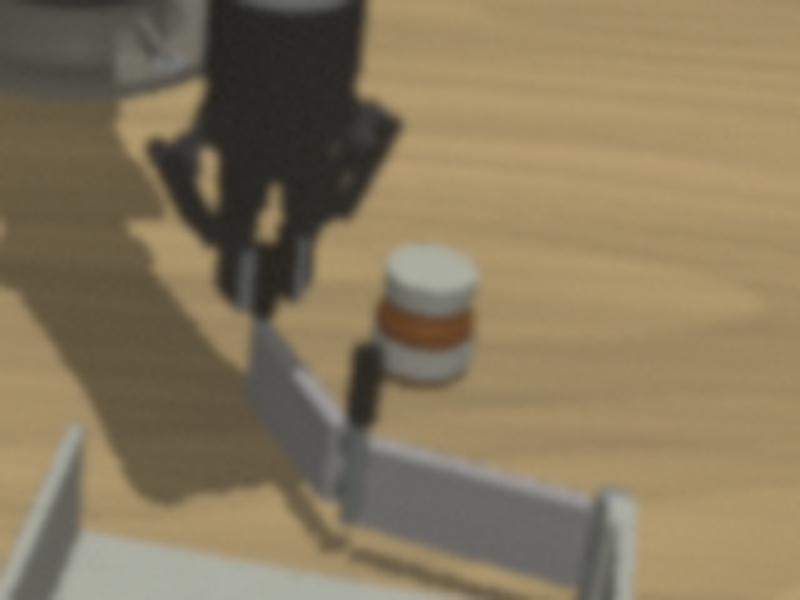

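The knob at crop (262,300) is between the fingers, and the gate and jar haven't moved. I'll start folding.

Request:
{"name": "servo_tool", "arguments": {"increments": [{"x": 0.014, "y": 0.081, "z": 0.002, "ax": 0, "ay": 0, "az": 0.051}, {"x": -0.003, "y": 0.08, "z": 0, "ax": 0, "ay": 0, "az": 0.05}, {"x": -0.003, "y": 0.08, "z": 0, "ax": 0, "ay": 0, "az": 0.051}, {"x": -0.003, "y": 0.08, "z": 0, "ax": 0, "ay": 0, "az": 0.051}, {"x": -0.003, "y": 0.079, "z": 0, "ax": 0, "ay": 0, "az": 0.051}, {"x": -0.004, "y": 0.08, "z": 0, "ax": 0, "ay": 0, "az": 0.051}, {"x": -0.003, "y": 0.08, "z": 0, "ax": 0, "ay": 0, "az": 0.051}, {"x": -0.003, "y": 0.08, "z": 0, "ax": 0, "ay": 0, "az": 0.05}, {"x": -0.003, "y": 0.079, "z": 0, "ax": 0, "ay": 0, "az": 0.051}, {"x": -0.003, "y": 0.08, "z": 0, "ax": 0, "ay": 0, "az": 0.051}]}}

```text
time: 4.45
ee_pos: [484.1, 214.1, 90.7]
eef_rot: [0.153, 0.988, -0.0, -0.0]
force: [-0.1, -0.4, 0.8]
grip_width: 22.0
grip_force: 0.5
```

```bash
python3 -c "
from arc import *
print(now())
a=snap('top','pics/t3.png')[125:255,95:255]
cv2.imwrite('pics/t3b.png',cv2.resize(a,(720,585),interpolation=cv2.INTER_CUBIC))"
```

```text
[484.07085873 214.05466125  90.73041886  72.38648488]
```

View pics/t3b.png

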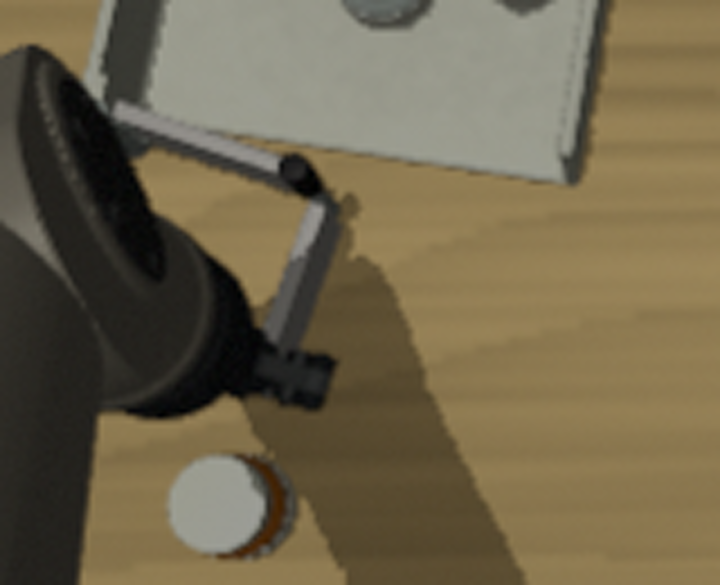

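The fold is going well: the elbow knob top at crop (293,168) hasn't moved, and the outer leaf is turning. I'll carry on.

Request:
{"name": "servo_tool", "arguments": {"increments": [{"x": -0.003, "y": 0.08, "z": 0, "ax": 0, "ay": 0, "az": 0.051}, {"x": -0.004, "y": 0.08, "z": 0, "ax": 0, "ay": 0, "az": 0.051}, {"x": -0.003, "y": 0.08, "z": 0, "ax": 0, "ay": 0, "az": 0.051}, {"x": -0.003, "y": 0.079, "z": 0, "ax": 0, "ay": 0, "az": 0.051}, {"x": -0.003, "y": 0.08, "z": 0, "ax": 0, "ay": 0, "az": 0.05}, {"x": -0.003, "y": 0.08, "z": 0, "ax": 0, "ay": 0, "az": 0.051}, {"x": -0.004, "y": 0.08, "z": 0, "ax": 0, "ay": 0, "az": 0.051}, {"x": -0.003, "y": 0.08, "z": 0, "ax": 0, "ay": 0, "az": 0.051}, {"x": -0.003, "y": 0.079, "z": 0, "ax": 0, "ay": 0, "az": 0.051}, {"x": -0.003, "y": 0.08, "z": 0, "ax": 0, "ay": 0, "az": 0.051}]}}

```text
time: 5.75
ee_pos: [534.2, 273.4, 90.6]
eef_rot: [0.525, 0.851, -0.0, -0.0]
force: [-1.1, -0.2, -0.1]
grip_width: 21.8
grip_force: 0.5
```

Request:
{"name": "servo_tool", "arguments": {"increments": [{"x": -0.003, "y": 0.08, "z": 0, "ax": 0, "ay": 0, "az": 0.051}, {"x": -0.003, "y": 0.08, "z": 0, "ax": 0, "ay": 0, "az": 0.05}, {"x": -0.004, "y": 0.08, "z": 0, "ax": 0, "ay": 0, "az": 0.051}, {"x": -0.003, "y": 0.079, "z": 0, "ax": 0, "ay": 0, "az": 0.051}, {"x": -0.003, "y": 0.08, "z": 0, "ax": 0, "ay": 0, "az": 0.051}, {"x": -0.003, "y": 0.08, "z": 0, "ax": 0, "ay": 0, "az": 0.051}]}}

```text
time: 6.5
ee_pos: [580.5, 284.3, 90.5]
eef_rot: [0.712, 0.702, -0.0, -0.0]
force: [-1.3, 0.3, 0.7]
grip_width: 22.0
grip_force: 0.5
```

```bash
python3 -c "
from arc import *
print(now(),ctrl.read_state()['joint_pos'][6])
a=snap('scene','pics/s4.png')[140:270,290:430]
cv2.imwrite('pics/s4b.png',cv2.resize(a,(630,585),interpolation=cv2.INTER_CUBIC))
arc((579.7,184.2),100,-270.8,-291,8,91,360)"
```

```text
[580.53468475 284.28881382  90.54540345  -0.76759443] -0.1900901186568558
[{"x": -0.001, "y": 0.04, "z": -0.004, "ax": 0, "ay": 0, "az": 0.026}, {"x": -0.001, "y": 0.044, "z": -0.0, "ax": 0, "ay": 0, "az": 0.028}, {"x": -0.001, "y": 0.044, "z": -0.0, "ax": 0, "ay": 0, "az": 0.028}, {"x": -0.001, "y": 0.044, "z": -0.0, "ax": 0, "ay": 0, "az": 0.028}, {"x": -0.001, "y": 0.044, "z": -0.0, "ax": 0, "ay": 0, "az": 0.028}, {"x": -0.001, "y": 0.044, "z": -0.0, "ax": 0, "ay": 0, "az": 0.029}, {"x": -0.001, "y": 0.044, "z": -0.0, "ax": 0, "ay": 0, "az": 0.028}, {"x": -0.001, "y": 0.044, "z": -0.0, "ax": 0, "ay": 0, "az": 0.028}]
[615.54136116 277.5453042   90.98133324 -21.03127218]
```

View pics/s4b.png

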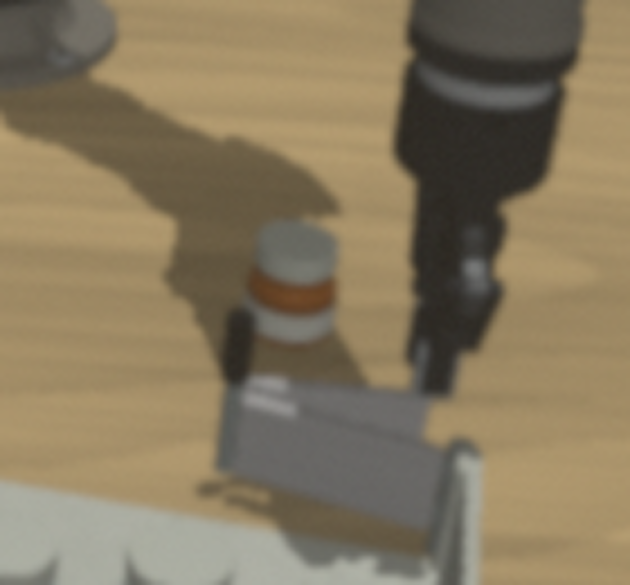

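Still good: the elbow knob is at crop (237,347), unmoved, with the outer leaf almost folded. I'll press it home gently.

Request:
{"name": "servo_tool", "arguments": {"increments": [{"x": -0.001, "y": 0.04, "z": 0, "ax": 0, "ay": 0, "az": 0.026}, {"x": -0.001, "y": 0.044, "z": 0, "ax": 0, "ay": 0, "az": 0.028}, {"x": -0.001, "y": 0.044, "z": 0, "ax": 0, "ay": 0, "az": 0.028}, {"x": -0.001, "y": 0.044, "z": 0, "ax": 0, "ay": 0, "az": 0.028}, {"x": -0.001, "y": 0.044, "z": 0, "ax": 0, "ay": 0, "az": 0.028}, {"x": -0.001, "y": 0.044, "z": 0, "ax": 0, "ay": 0, "az": 0.029}]}}

```text
time: 7.3
ee_pos: [606.7, 280.5, 90.7]
eef_rot: [0.798, 0.603, -0.0, -0.0]
force: [-1.1, -0.2, -1.0]
grip_width: 21.7
grip_force: 0.5
```

Request:
{"name": "servo_tool", "arguments": {"increments": [{"x": 0, "y": 0.02, "z": 0, "ax": 0, "ay": 0, "az": 0.014}, {"x": 0, "y": 0, "z": 0, "ax": 0, "ay": 0, "az": 0}]}}

```text
time: 7.55
ee_pos: [608.8, 279.8, 90.8]
eef_rot: [0.804, 0.595, 0.0, 0.0]
force: [-0.1, -0.0, 0.4]
grip_width: 22.3
grip_force: 0.0
```

Request:
{"name": "servo_tool", "arguments": {"increments": [{"x": 0, "y": 0.015, "z": 0, "ax": 0, "ay": 0, "az": 0}, {"x": 0, "y": 0.015, "z": 0, "ax": 0, "ay": 0, "az": 0}, {"x": 0, "y": 0, "z": 0, "ax": 0, "ay": 0, "az": 0}]}}

```text
time: 7.92
ee_pos: [611.4, 279.1, 90.8]
eef_rot: [0.804, 0.595, 0.0, 0.0]
force: [-1.0, -0.2, 0.9]
grip_width: 21.9
grip_force: 0.2
```

Request:
{"name": "servo_tool", "arguments": {"increments": [{"x": 0, "y": 0.015, "z": 0, "ax": 0, "ay": 0, "az": 0}, {"x": 0, "y": 0, "z": 0, "ax": 0, "ay": 0, "az": 0}]}}

```text
time: 8.18
ee_pos: [612.0, 279.1, 90.7]
eef_rot: [0.804, 0.595, -0.0, -0.001]
force: [-3.8, 1.5, 3.2]
grip_width: 21.9
grip_force: 2.2
```

Request:
{"name": "servo_tool", "arguments": {"increments": [{"x": 0, "y": 0.01, "z": 0, "ax": 0, "ay": 0, "az": 0}, {"x": 0, "y": 0, "z": 0, "ax": 0, "ay": 0, "az": 0}, {"x": 0, "y": 0, "z": 0, "ax": 0, "ay": 0, "az": 0}]}}

```text
time: 8.55
ee_pos: [612.2, 279.3, 90.6]
eef_rot: [0.804, 0.595, -0.001, -0.001]
force: [-6.4, 1.6, 4.9]
grip_width: 22.0
grip_force: 3.5
```

```bash
python3 -c "
from arc import *
print(now(),ctrl.read_state()['joint_pos'][6])
a=snap('scene','pics/s5.png')[160:270,300:440]
cv2.imwrite('pics/s5b.png',cv2.resize(a,(770,605-5),interpolation=cv2.INTER_CUBIC))"
```

```text
[612.15189505 279.25930018  90.61360594 -16.93952473] -0.3974294016346036
```

View pics/s5b.png

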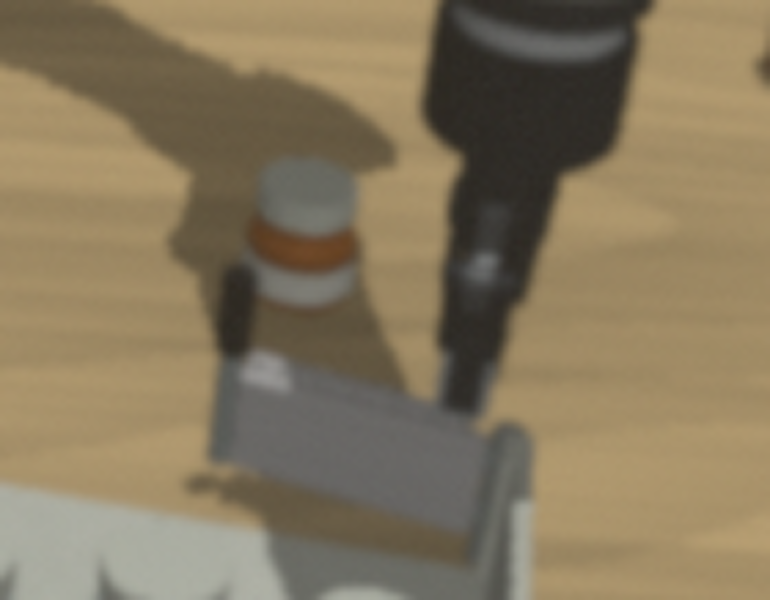

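Folded flat against the front, with the elbow knob at crop (236,310) unmoved and the jar in place. Next I'll back off, rise and go to the elbow knob.

```bash
python3 -c "
from arc import *
rows([(609.2,280.2,91,-17,1),(609.2,280.2,150,-17,3),(579.7,184.2,150,-20.6,4),(579.7,184.2,91,-20.6,4)])
arc((622.2,296.7),120.3,-110.6,-190.4,24,91,180,(579.7,184.2,91,-20.6))"
```

```text
[{"x": 0.0, "y": -0.031, "z": -0.004, "ax": 0, "ay": 0, "az": 0.001}, {"x": 0.0, "y": -0.0, "z": -0.197, "ax": 0, "ay": 0, "az": -0.0}, {"x": 0.0, "y": -0.0, "z": -0.196, "ax": 0, "ay": 0, "az": -0.0}, {"x": 0.0, "y": -0.0, "z": -0.197, "ax": 0, "ay": 0, "az": -0.0}, {"x": -0.251, "y": -0.0, "z": 0.0, "ax": 0, "ay": 0, "az": 0.01}, {"x": -0.251, "y": 0.003, "z": 0.0, "ax": 0, "ay": 0, "az": 0.01}, {"x": -0.251, "y": 0.008, "z": 0.0, "ax": 0, "ay": 0, "az": 0.01}, {"x": -0.251, "y": 0.012, "z": 0.0, "ax": 0, "ay": 0, "az": 0.01}, {"x": 0.0, "y": -0.0, "z": 0.148, "ax": 0, "ay": 0, "az": -0.0}, {"x": 0.0, "y": -0.0, "z": 0.147, "ax": 0, "ay": 0, "az": -0.0}]
[{"x": 0.0, "y": -0.0, "z": 0.148, "ax": 0, "ay": 0, "az": -0.0}, {"x": 0.0, "y": -0.0, "z": 0.147, "ax": 0, "ay": 0, "az": -0.0}]
[579.72245264 184.17710396  91.02273508 -20.62792447]
[{"x": 0.002, "y": -0.068, "z": -0.0, "ax": 0, "ay": 0, "az": 0.037}, {"x": 0.002, "y": -0.07, "z": -0.0, "ax": 0, "ay": 0, "az": 0.037}, {"x": 0.002, "y": -0.069, "z": -0.0, "ax": 0, "ay": 0, "az": 0.037}, {"x": 0.002, "y": -0.07, "z": -0.0, "ax": 0
[... 749 characters left out ...]
: 0, "ay": 0, "az": 0.037}, {"x": 0.002, "y": -0.07, "z": -0.0, "ax": 0, "ay": 0, "az": 0.037}, {"x": 0.002, "y": -0.07, "z": -0.0, "ax": 0, "ay": 0, "az": 0.037}, {"x": 0.002, "y": -0.07, "z": -0.0, "ax": 0, "ay": 0, "az": 0.037}, {"x": 0.002, "y": -0.069, "z": -0.0, "ax": 0, "ay": 0, "az": 0.037}, {"x": 0.002, "y": -0.07, "z": -0.0, "ax": 0, "ay": 0, "az": 0.037}]
[{"x": 0.002, "y": -0.07, "z": -0.0, "ax": 0, "ay": 0, "az": 0.037}, {"x": 0.002, "y": -0.07, "z": -0.0, "ax": 0, "ay": 0, "az": 0.037}, {"x": 0.002, "y": -0.07, "z": -0.0, "ax": 0, "ay": 0, "az": 0.037}, {"x": 0.002, "y": -0.069, "z": -0.0, "ax": 0, "ay": 0, "az": 0.037}]
[ 503.85880475  318.38148681   91.         -100.43      ]
```

Request:
{"name": "servo_tool", "arguments": {"increments": [{"x": 0, "y": -0.031, "z": 0, "ax": 0, "ay": 0, "az": 0}, {"x": 0, "y": 0, "z": -0.197, "ax": 0, "ay": 0, "az": 0}, {"x": 0, "y": 0, "z": -0.197, "ax": 0, "ay": 0, "az": 0}, {"x": 0, "y": 0, "z": -0.197, "ax": 0, "ay": 0, "az": 0}]}}

```text
time: 9.1
ee_pos: [611.5, 279.0, 152.1]
eef_rot: [0.804, 0.595, 0.001, 0.0]
force: [0.1, 0.7, -0.1]
grip_width: 22.2
grip_force: 0.0
```

Request:
{"name": "servo_tool", "arguments": {"increments": [{"x": -0.251, "y": 0, "z": 0, "ax": 0, "ay": 0, "az": 0.01}, {"x": -0.251, "y": 0.003, "z": 0, "ax": 0, "ay": 0, "az": 0.01}, {"x": -0.251, "y": 0.008, "z": 0, "ax": 0, "ay": 0, "az": 0.01}, {"x": -0.251, "y": 0.012, "z": 0, "ax": 0, "ay": 0, "az": 0.01}, {"x": 0, "y": 0, "z": 0, "ax": 0, "ay": 0, "az": 0}, {"x": 0, "y": 0, "z": 0, "ax": 0, "ay": 0, "az": 0}], "grip": 50}}

```text
time: 9.85
ee_pos: [581.6, 184.2, 150.2]
eef_rot: [0.822, 0.57, 0.001, -0.0]
force: [0.3, 0.4, -0.3]
grip_width: 50.2
grip_force: 0.0
```

Request:
{"name": "servo_tool", "arguments": {"increments": [{"x": 0.006, "y": -0.018, "z": 0.148, "ax": 0, "ay": 0, "az": 0}, {"x": 0, "y": 0, "z": 0.148, "ax": 0, "ay": 0, "az": 0}, {"x": 0, "y": 0, "z": 0.148, "ax": 0, "ay": 0, "az": 0}, {"x": 0, "y": 0, "z": 0.148, "ax": 0, "ay": 0, "az": 0}, {"x": 0, "y": 0, "z": 0, "ax": 0, "ay": 0, "az": 0}]}}

```text
time: 10.48
ee_pos: [578.8, 184.0, 89.0]
eef_rot: [0.822, 0.569, -0.001, -0.0]
force: [0.2, -0.4, -0.4]
grip_width: 50.0
grip_force: 0.0
```

Request:
{"name": "servo_tool", "arguments": {"increments": [{"x": 0, "y": 0, "z": 0, "ax": 0, "ay": 0, "az": 0}, {"x": 0, "y": 0, "z": 0, "ax": 0, "ay": 0, "az": 0}, {"x": 0, "y": 0, "z": 0, "ax": 0, "ay": 0, "az": 0}, {"x": 0, "y": 0, "z": 0, "ax": 0, "ay": 0, "az": 0}], "grip": 22}}

```text
time: 10.98
ee_pos: [579.9, 184.5, 90.9]
eef_rot: [0.822, 0.569, 0.0, -0.0]
force: [-0.3, -0.2, 0.4]
grip_width: 21.8
grip_force: 0.0
```

Request:
{"name": "servo_tool", "arguments": {"increments": [{"x": 0.002, "y": -0.068, "z": 0, "ax": 0, "ay": 0, "az": 0.037}, {"x": 0.002, "y": -0.07, "z": 0, "ax": 0, "ay": 0, "az": 0.037}, {"x": 0.002, "y": -0.069, "z": 0, "ax": 0, "ay": 0, "az": 0.037}, {"x": 0.002, "y": -0.07, "z": 0, "ax": 0, "ay": 0, "az": 0.037}]}}

```text
time: 11.48
ee_pos: [555.9, 196.7, 91.1]
eef_rot: [0.883, 0.469, 0.001, 0.001]
force: [1.9, -0.4, -0.2]
grip_width: 21.6
grip_force: 1.1
```

```bash
python3 -c "
from arc import *
print(now(),ctrl.read_state()['joint_pos'][6],ctrl.read_state()['grip_force'])
a=snap('scene','pics/s6.png')[160:270,300:440]
cv2.imwrite('pics/s6b.png',cv2.resize(a,(770,600),interpolation=cv2.INTER_CUBIC))"
```

```text
[555.9129757  196.6753976   91.07048617 -34.05295133] -0.5376225247737811 1.0844983533024788
```

The pull shows about 2 N, matching the hinge friction, so the knob is caged and moving. I'll carry on.

Request:
{"name": "servo_tool", "arguments": {"increments": [{"x": 0.002, "y": -0.07, "z": 0, "ax": 0, "ay": 0, "az": 0.037}, {"x": 0.002, "y": -0.07, "z": 0, "ax": 0, "ay": 0, "az": 0.037}, {"x": 0.002, "y": -0.069, "z": 0, "ax": 0, "ay": 0, "az": 0.037}, {"x": 0.002, "y": -0.07, "z": 0, "ax": 0, "ay": 0, "az": 0.037}, {"x": 0.002, "y": -0.07, "z": 0, "ax": 0, "ay": 0, "az": 0.037}, {"x": 0.002, "y": -0.07, "z": 0, "ax": 0, "ay": 0, "az": 0.036}, {"x": 0.002, "y": -0.069, "z": 0, "ax": 0, "ay": 0, "az": 0.037}, {"x": 0.002, "y": -0.07, "z": 0, "ax": 0, "ay": 0, "az": 0.037}, {"x": 0.002, "y": -0.07, "z": 0, "ax": 0, "ay": 0, "az": 0.037}, {"x": 0.002, "y": -0.07, "z": 0, "ax": 0, "ay": 0, "az": 0.037}]}}

```text
time: 12.78
ee_pos: [511.9, 249.7, 91.0]
eef_rot: [0.98, 0.198, 0.0, 0.0]
force: [1.1, -1.7, 1.7]
grip_width: 22.2
grip_force: 1.1
```

Request:
{"name": "servo_tool", "arguments": {"increments": [{"x": 0.002, "y": -0.069, "z": 0, "ax": 0, "ay": 0, "az": 0.037}, {"x": 0.002, "y": -0.07, "z": 0, "ax": 0, "ay": 0, "az": 0.037}, {"x": 0.002, "y": -0.07, "z": 0, "ax": 0, "ay": 0, "az": 0.037}, {"x": 0.002, "y": -0.07, "z": 0, "ax": 0, "ay": 0, "az": 0.037}, {"x": 0.002, "y": -0.07, "z": 0, "ax": 0, "ay": 0, "az": 0.037}, {"x": 0.002, "y": -0.069, "z": 0, "ax": 0, "ay": 0, "az": 0.037}, {"x": 0.002, "y": -0.07, "z": 0, "ax": 0, "ay": 0, "az": 0.037}, {"x": 0.002, "y": -0.06, "z": 0, "ax": 0, "ay": 0, "az": 0.03}, {"x": 0, "y": 0, "z": 0, "ax": 0, "ay": 0, "az": 0}, {"x": 0, "y": 0, "z": 0, "ax": 0, "ay": 0, "az": 0}]}}

```text
time: 14.02
ee_pos: [502.1, 303.8, 90.6]
eef_rot: [1.0, -0.027, -0.0, -0.0]
force: [-0.2, -0.5, 0.4]
grip_width: 22.2
grip_force: 0.0
```

```bash
python3 -c "
from arc import *
p=now();C=np.array([622.2,296.7]);d=p[:2]-C
print(p,np.linalg.norm(d),np.degrees(np.arctan2(d[1],d[0]))%360,ctrl.read_state()['joint_pos'][6])"
```

```text
[502.11593426 303.75447008  90.56311732 -93.05635572] 120.29109856387079 176.63796065577765 -1.5549652641653207
```

```bash
python3 -c "
from arc import *
arc((622.2,296.7),120.3,-183.4,-190.2,3,91,180)"
```

```text
[{"x": 0.001, "y": -0.048, "z": -0.004, "ax": 0, "ay": 0, "az": 0.029}, {"x": 0.001, "y": -0.048, "z": -0.0, "ax": 0, "ay": 0, "az": 0.025}, {"x": 0.001, "y": -0.048, "z": -0.0, "ax": 0, "ay": 0, "az": 0.025}]
[ 503.80529873  318.0494671    90.96311732 -100.16635572]
```

Request:
{"name": "servo_tool", "arguments": {"increments": [{"x": 0.001, "y": -0.048, "z": 0, "ax": 0, "ay": 0, "az": 0.027}, {"x": 0.001, "y": -0.048, "z": 0, "ax": 0, "ay": 0, "az": 0.025}, {"x": 0.001, "y": -0.048, "z": 0, "ax": 0, "ay": 0, "az": 0.025}, {"x": 0, "y": 0, "z": 0, "ax": 0, "ay": 0, "az": 0}, {"x": 0, "y": 0.01, "z": 0, "ax": 0, "ay": 0, "az": 0}, {"x": 0, "y": 0, "z": 0, "ax": 0, "ay": 0, "az": 0}]}}

```text
time: 14.78
ee_pos: [503.6, 316.9, 90.6]
eef_rot: [0.996, -0.088, -0.0, -0.0]
force: [0.4, 0.0, 0.5]
grip_width: 22.2
grip_force: 0.0
```

```bash
python3 -c "
from arc import *
p=now();C=np.array([622.2,296.7]);d=p[:2]-C
print(p,np.linalg.norm(d),np.degrees(np.arctan2(d[1],d[0]))%360,ctrl.read_state()['grip_force'])"
```

```text
[ 503.62355085  316.91892505   90.62778439 -100.04716385] 120.28790140391135 170.32334348875744 0.0
```

Request:
{"name": "servo_tool", "arguments": {"increments": [{"x": 0, "y": 0, "z": -0.2, "ax": 0, "ay": 0, "az": 0}, {"x": 0, "y": 0, "z": -0.2, "ax": 0, "ay": 0, "az": 0}, {"x": 0, "y": 0, "z": -0.3, "ax": 0, "ay": 0, "az": 0}, {"x": 0, "y": 0, "z": -0.4, "ax": 0, "ay": 0, "az": 0}, {"x": 0, "y": 0.5, "z": 0, "ax": 0, "ay": 0, "az": 0}, {"x": 0, "y": 0.5, "z": 0, "ax": 0, "ay": 0, "az": 0}, {"x": 0, "y": 0.5, "z": 0, "ax": 0, "ay": 0, "az": 0}, {"x": 0, "y": 0.5, "z": 0, "ax": 0, "ay": 0, "az": 0}, {"x": 0, "y": 0.5, "z": 0, "ax": 0, "ay": 0, "az": 0}, {"x": 0, "y": 0.5, "z": 0, "ax": 0, "ay": 0, "az": 0}]}}

```text
time: 16.02
ee_pos: [451.2, 19.9, 201.7]
eef_rot: [0.996, -0.088, 0.001, -0.001]
force: [1.0, 0.1, 0.3]
grip_width: 22.0
grip_force: 0.0
```

```bash
python3 -c "
from arc import *
print(now())
a=snap('top','pics/t7.png')[130:250,90:250]
cv2.imwrite('pics/t7b.png',cv2.resize(a,(800,600),interpolation=cv2.INTER_CUBIC))"
```

```text
[ 451.21577938   19.92585958  201.72963286 -100.09076188]
```

View pics/t7b.png

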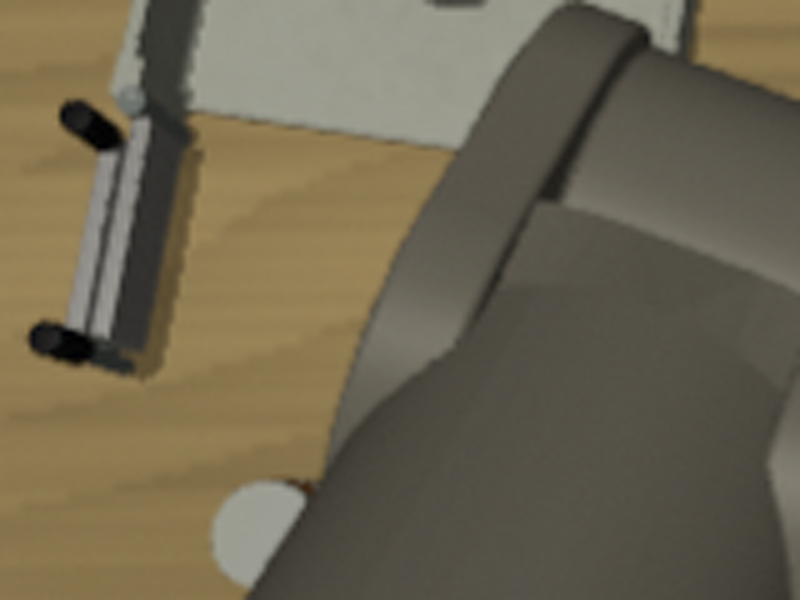

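```bash
python3 -c "
from h import *
f=lambda x,y,z:onz('top',90+x/5-.4,130+y/5-.4,z)[:2]
C=f(131,100,70);E=f(45,338,112);K=f(75,114,112)
an=lambda v:np.degrees(np.arctan2(v[1],v[0]))%360
print(C,E,K,an(E-C),np.linalg.norm(E-C),an(K-E),np.linalg.norm(K-E))
for a,b in(((135,135),(99,325)),((149,130),(111,330)),((98,160),(68,320))): print(an(f(*b,68)-f(*a,68)))
"
```

```text
[622.21270408 296.65868035] [502.99432759 314.05787727] [603.71625313 306.05325066] 171.6966510593116 120.48134023955924 355.4561094125467 101.03949887005558
172.0953910577309
171.9954995853526
172.37664972288687
```

The gate stands at about 171.8° against about 171° for square. The pair is fully folded (the end knob lies at 355.5°, where 355.1° is ideal) and the jar lid is still at its original pixels. I'm handing in.

```bash
python3 -c "
from h import *
print(workorder.close_job())"
```

```text
the job is handed in; nothing more can be done
None
```

The gate is open and the job is handed in: the outer leaf was folded back against the inner first, then the pair was swung out to within about 1° of square and released. The jar hasn't moved, and the arm was clear of everything after about 16 s.

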